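# Lock a grinding jar into the bench mill with its clevis pin

### The arm

A 6-joint arm with a two-finger parallel gripper is mounted at the origin on a cart in front of the work surface, level with it; the furniture and walls round the work are solid. World frame = base frame: x ahead of the robot, y to its left, z up, the work surface at z = 0. Lengths are in mm, angles in rad, forces in N, time in s.
With the tool pointing down it reaches from about 350 to 775 mm from the base axis. Payload 7.3 kg.
Tool frame: the origin (TCP) lies midway between the tips of the shut fingers; the grasp point (between the pads) lies 19 mm behind it; z points along the fingers, y is the direction in which the jaws open and shut (so a half turn about z gives the same grasp; the last joint's range is limited). The gripper opens to 92 mm and grips with 3 to 60 N. Pads are 19 mm wide; open, the fingers measure 130 mm over their backs; the gripper's body (75 mm by 190 mm) begins 47 mm behind the grasp point.
Start: joints at [-1.323, 0.342, 1.524, -0, 1.275, -0.146], TCP at [201.466, -484.826, 226.741] pointing down, gripper open.
Joint ranges: [-2.53, 2.53], [-0.77, 2.02], [0.04, 2.7], [-1, 4.14], [0.28, 2.66], [-3.11, 3.11]. Speed limits (rad/s): [2.57, 2.57, 3.14, 3.14, 3.14, 3.14].

### API

Orientations are given as [roll, pitch, yaw] about the fixed x, y, z axes, in that order (R = Rz(yaw) Ry(pitch) Rx(roll)).
In Python, from plant import sensors, imaging, ticket gives the robot as it stands. The module is installed in compiled form; this text tells all that it offers.
- The arm moves only by the tool arm_command, never from a script. Its argument "increments" is one flat list of numbers, 5 for each row, row after row: the closure, from 0 (fully open) to 1 (shut), then the shift along the tool's x, y, z in mm, then the turn about the tool's z in degrees. In form: [hand, dx, dy, dz, spin, hand, dx, dy, dz, spin, ...]. A call has 1 to 20 rows; each row is the pose to reach, as a shift and turn from the pose commanded when the call began, along the tool's axes at that moment; what a row does not reach only later rows make up. A row lasts 1/8 s, in which the tool goes at most 62.5 mm and 10.7 degrees, less where a joint would pass 70% of its speed; a pose out of reach is approached as far as the arm can. A call with a gripper value outside its range is refused whole. The fingers move at their own pace and stop on an object; the grip force is fixed at half the most. Time passes only in rows, so rows that repeat a pose let the fingers close. It gives the time, the measured TCP pose, the force and the opening at its end, in the units of the state.
- sensors.get_obs(): the state, without advancing time (a new reading comes with each control period).
- imaging.capture(name): name is "scene" or "top"; returns the picture (400x640x3 uint8, blue, green, red); there is no depth.
- imaging.calibration(name): a dict with "fx", "fy", "cx", "cy" (pixels), "D" ([k1, k2, p1, p2, k3] as OpenCV has them; the pictures are not rectified), "world_to_cam" (4x4, takes a point from world to camera coordinates). Camera axes: x right, y down, z forward; pixel columns grow to the right and rows downward; lengths in mm; the calibration is good to about 2 mm. A picture is of the moment at which its call begins. calibration takes no time and is no camera call.
- ticket.close_job(): hands the job in, once; it reports no verdict.
The state is a dict: "time": time; "joint_positions": joint angles; "dq": joint speeds; "tau": joint torques, N m; "tool_pos": TCP position; "tcp_rot": TCP orientation; "contact_force": force on the tool from outside, world axes, zero at the start; "moment": the same for the moment, N m; "grip_width": finger opening in mm.
Only numpy, scipy, OpenCV 4.12 (cv2) and the standard library are available. Lean on these libraries where they do the work, as an engineer would, in place of code of your own. Each camera call takes 0.05 s, during which the arm holds its last target. There are 200 camera calls.

### The job

Lock the steel grinding jar into the small bench mill so that it can be shaken: slide the jar all the way back into its nest, then swing the hinged retaining bar over and down in front of it until the bar lies level with its eye inside the fork, then push the headed pin straight through sleeve, eye and rear ear until its head seats against the sleeve. Keep the jar upright, and leave the stain jar, the timer and the petri dish where they are.

Things in the scene. Friction and masses are not known exactly. Their poses are not given: they have to be found in the camera images.
- shaker: Small shaking mill, fixed: white case, aluminium platform on top (x -52 to 82, y -88 to 88 mm, top 75 mm above the bench). Origin on the bench; own x from its front to its back, y to its left, z up. On the platform stand the jar's nest at the back (44 mm high), the bar's hinge bracket at y = 62 mm (55 mm high) and the fork at y = -62 mm (57 mm high, 36 mm wide).
- nest_home (a point): Where the jar's centre must be, 31 mm above the platform; axes of the shaker. The nest is open to the front: two cheeks, 30 mm high and 56 mm apart, with mouths flared to 65 mm, and a padded back stop 26 mm behind this point. A jar pushed in along +x until it stops is home within 3 mm.
- jar_center (a point): Grinding jar, loose, plain steel cylinder with knurled screw lid, 52 mm in diameter, 64 mm tall, about 0.38 kg; this point is its centre, 31 mm above its underside. It stands upright on the platform 28 to 46 mm in front of its home, up to 4 mm to a side, in the way of the bar. Pushed at half height or lower it slides without tipping.
- retaining_bar (a joint): Angle of the retaining bar, rad: 0 = level, its eye in the fork, holes aligned (hard stop); starts at 2.05 to 2.3, swung up past vertical and leaning out to the left (stop at 2.5). Stiff hinge, 0.11 N m: it stays where it is left, so it must be brought down the whole way. Flat aluminium bar, 12 mm thick (along shaker x), 20 mm wide, 0.12 kg.
- bar_hinge (a point): The bar's hinge axis (along shaker x) in the middle of the bar's thickness, 117 mm above the bench; axes of the shaker. The closed bar runs from here along -y to its eye 124 mm away; its top edge is then 10 mm above this height and its rear face 2.5 mm in front of a jar that is home. It swings in the shaker's y-z plane.
- bar_eye (a point): Centre of the eye (the lug hole, 17.6 mm in diameter, 30 mm outside) at the free end of the bar, 124 mm from the hinge; the bar ends 15 mm beyond it. Its axes turn with the bar and are those of the shaker when it is closed.
- sleeve_mouth (a point): Front mouth of the fork's guide sleeve, on the hole's axis, 117 mm above the bench, 46 mm in front of the bar's plane and 124 mm to the right of bar_hinge; axes of the shaker. The pin goes in along +x: sleeve 38 mm long, 30 mm outside, hole 15.6 mm; then a 16 mm gap for the eye; then a 10 mm rear ear, hole 17 mm.
- pin_seat (a point): Headed steel pin, loose, 90 g, shank 14 mm in diameter and 73 mm long, tapered tip: this point is on its axis at the underside of the head; own x runs to the tip. It starts with its tip in the sleeve, this point 36 to 43 mm in front of the sleeve mouth and drooping a few mm; seated, it is at the mouth. No detent; it slides with 2 to 10 N.
- pin_head (a point): Crown of the domed outer face of the pin's head (26 mm in diameter, 12 mm thick), the face towards the front; push here along the sleeve's +x.
- stain_jar_center (a point): Bystander: glass stain jar with screw cap, 53 mm in diameter, 100 mm tall, on the bench to the left of the mill; its centre, 50 mm up.
- lab_timer: Bystander: small white timer, 68 x 62 x 19 mm, on the bench to the left of the mill; origin at its underside.
- petri_dish: Bystander: petri dish, 56 mm in diameter, 14 mm high, on the bench to the left of the mill; origin at its underside.
Things that resemble listed ones, but are neither listed nor needed, are in the scene too. What is shaped like the part that bears jar_center but orange is not meant.

How it is judged:
By the outcome, as a careful person would: the job done as asked, in the order asked, and still so for the second after the job is handed in, with the robot touching nothing.
It also fails if it takes over 61 s, if anything falls off the work surface, if the arm or the gripper's body presses on something with over 40 N, if the wrist force passes 120 N, or if a joint passes its speed limit or range.

## Working session

There is one attempt and no reset: what is moved stays moved. The work goes in short steps, Python scripts to look and compute and a tool call to move; the robot and the scene stay as the last step left them, time stands still between calls to the robot, and variables do not carry over. Pictures are saved under pics/ and viewed, about 8 in all and at most 12, crops included, and the job is handed in when it is done.

Besides the shell and the picture viewer there is one more tool, called after ">>>" as name(argument=value, ...) on one line, values as JSON. arm_command: Moves the arm, as the interface text tells. Its arguments: {"type":"object","properties":{"increments":{"type":"array","items":{"type":"number"}}},"required":["increments"]}

```bash
mkdir -p pics; python3 - <<'E'
from plant import sensors, imaging
import cv2
for n in("scene","top"):
    cv2.imwrite(f"pics/{n}0.png",imaging.capture(n)); c=imaging.calibration(n); print(n,c)
o=sensors.get_obs(); print(o)
E
```

```text
scene {'fx': 408.9778731519285, 'fy': 408.9778731519285, 'cx': 323.29853198784014, 'cy': 199.5281954557278, 'D': array([-0.01045666,  0.        ,  0.        ,  0.        ,  0.        ]), 'world_to_cam': array([[-6.31575942e-01, -7.75020994e-01,  2.13140646e-02,
         1.63767942e+02],
       [-4.96723601e-01,  3.83373556e-01, -7.78646506e-01,
         3.58376344e+02],
       [ 5.95296140e-01, -5.02361599e-01, -6.27100733e-01,
         8.77306414e+02],
       [ 0.00000000e+00,  0.00000000e+00,  0.00000000e+00,
         1.00000000e+00]])}
top {'fx': 417.3694600095698, 'fy': 417.3694600095698, 'cx': 324.80747520279795, 'cy': 198.7303118855106, 'D': array([0.02335789, 0.        , 0.        , 0.        , 0.        ]), 'world_to_cam': array([[-1.52208405e-02, -9.99475928e-01,  2.85691162e-02,
        -1.70803544e+02],
       [-9.99219547e-01,  1.41629195e-02, -3.68742314e-02,
         4.57252311e+02],
       [ 3.64502846e-02, -2.91080761e-02, -9.98911456e-01,
         1.12491478e+03],
       [ 0.00000000e+00,  0.00000000e+00,  0.00000000e+00,
         1.00000000e+00]])}
{'time': 0.1, 'joint_positions': array([-1.32298594e+00,  3.42652662e-01,  1.52489739e+00,  7.95067483e-08,
        1.27538741e+00, -1.46013860e-01]), 'dq': array([ 0.00070392, -0.00087608, -0.00051807, -0.00028889,  0.00041229,
        0.0003015 ]), 'tau': array([ 2.07815472e-03, -4.32004666e+01, -2.44695532e+01,  7.18344259e-02,
        5.25776634e-02, -4.29837269e-05]), 'tool_pos': array([ 201.38195597, -484.46344214,  226.12306618]), 'tcp_rot': array([-3.14026216e+00, -1.95739431e-04,  3.93824098e-01]), 'contact_force': array([ 0.11766962,  0.26876934, -1.1385187 ]), 'moment': array([ 0.03972948,  0.01399641, -0.02318088]), 'grip_width': 91.61129971837468}
```

View pics/scene0.png

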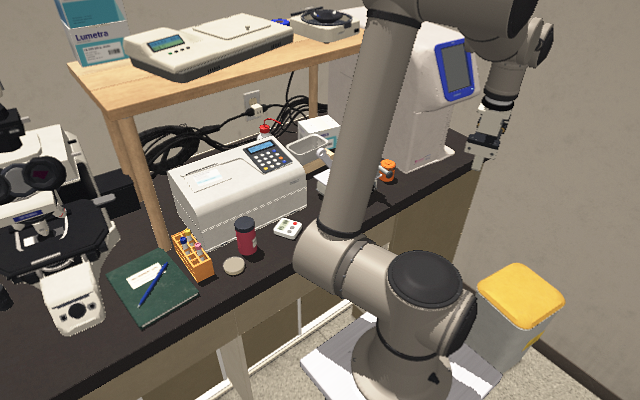

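View pics/top0.png

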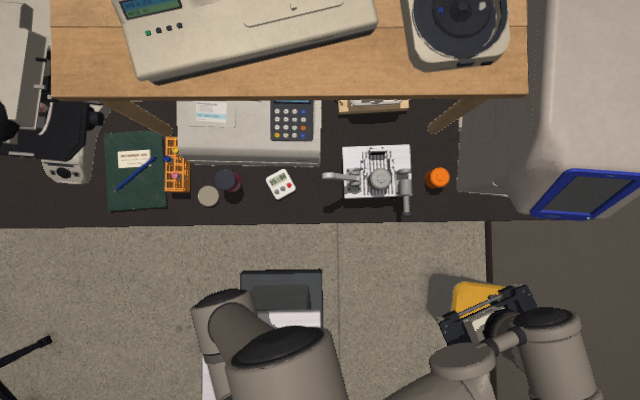

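```bash
cat > h.py <<'E'
import numpy as np, cv2
from plant import sensors, imaging
def cal(n):
    c=imaging.calibration(n); return np.array([[c['fx'],0,c['cx']],[0,c['fy'],c['cy']],[0,0,1]]),c['D'],c['world_to_cam']
def ray(n,uv):
    K,D,T=cal(n); p=cv2.undistortPoints(np.array([[uv]],float),K,D)[0,0]
    d=T[:3,:3].T@np.array([p[0],p[1],1]); o=-T[:3,:3].T@T[:3,3]; return o,d
def onz(n,uv,z):
    o,d=ray(n,uv); return o+d*(z-o[2])/d[2]
def proj(n,P):
    K,D,T=cal(n); return cv2.projectPoints(np.array(P,float).reshape(-1,1,3),cv2.Rodrigues(T[:3,:3])[0],T[:3,3],K,D)[0][:,0]
def crop(n,img,x0,y0,w,h,s): return cv2.resize(img[y0:y0+h,x0:x0+w],None,fx=s,fy=s,interpolation=cv2.INTER_CUBIC)
E
python3 - <<'E'
from h import *
im=cv2.imread("pics/top0.png"); cv2.imwrite("pics/c1.png",crop("top",im,310,130,150,95,5.3))
print(onz("top",(342,147),75),onz("top",(409,146),75),onz("top",(343,198),75),onz("top",(411,197),75),onz("top",(380,97),300))
E
```

```text
[ 585.33129326 -222.0659941    75.        ] [ 585.96676782 -395.93988947   75.        ] [ 453.56765026 -222.44972564   75.        ] [ 453.66631842 -398.20082336   75.        ] [ 651.23891546 -285.45924316  300.        ]
```

View pics/c1.png

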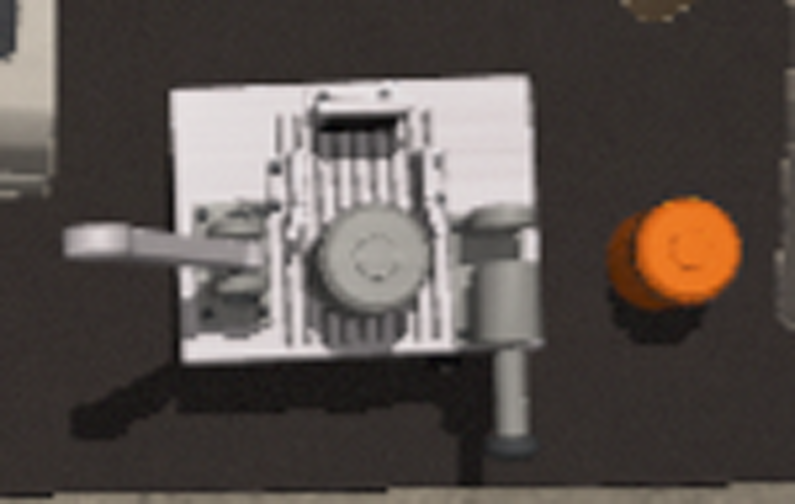

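```bash
python3 - <<'E'
from h import *
f=lambda a,b:(310+a/5.3-.4,130+b/5.3-.4)
own=np.array([[82,88],[82,-88],[-52,-88],[-52,88]],float)
W=np.array([onz("top",f(*p),75)[:2] for p in((172,90),(529,76),(541,347),(183,362))])
co,cw=own.mean(0),W.mean(0); a=own-co;b=W-cw
s=np.arctan2((a[:,0]*b[:,1]-a[:,1]*b[:,0]).sum(),(a*b).sum()); R=np.array([[np.cos(s),-np.sin(s)],[np.sin(s),np.cos(s)]])
t=cw-R@co; print("yaw",s,"org",t,"res",(W-(own@R.T+t)).round(1).tolist())
np.savez("pose.npz",s=s,t=t)
sh=lambda u,z:(R.T@(onz("top",f(*u),z)[:2]-t)).round(1)
print("jar",sh((373,258),139),"decoy",sh((688,250),64))
print("pin head",sh((511,447),114),"head front",sh((511,456),110),"sleeve front L/R",sh((474,345),117),sh((541,345),117),"ear back",sh((498,205),130))
print("nest back",sh((358,100),119),"bracket fr/bk",sh((235,330),80),sh((235,205),125))
for z in(205,217,229): print("bar tip L",z,sh((66,242),z))
im=cv2.imread("pics/top0.png");print(sensors.get_obs()['time'])
E
```

```text
yaw 0.02604811624594534 org [ 507.53861183 -311.58333451] res [[-0.8, -0.7], [-0.5, 0.3], [0.8, 0.8], [0.5, -0.4]]
jar [-9.7  3.4] decoy [  -5.9 -164.9]
pin head [-98.9 -61.4] head front [-103.1  -62.1] sleeve front L/R [-50.5 -45.7] [-51.8 -77.2] ear back [ 13.3 -57.2]
nest back [66.2  3.8] bracket fr/bk [-37.2  62.2] [18.6 64.2]
bar tip L 205 [ -3.  145.3]
bar tip L 217 [ -4.1 145.6]
bar tip L 229 [ -5.2 145.9]
0.1
```

>>> arm_command(increments=[1, 40, -10, 0, -10, 1, 80, -20, 0, -20, 1, 120, -30, 0, -30, 1, 160, -41, 0, -40, 1, 200, -51, 0, -50, 1, 240, -61, 0, -60, 1, 279, -71, 0, -69, 1, 279, -71, 0, -69, 1, 279, -71, 0, -69, 1, 279, -71, 0, -69])

```text
time: 1.35
tool_pos: [431.1, -312.9, 226.6]
tcp_rot: [-3.141, 0.0, 1.596]
contact_force: [-1.3, -0.4, 1.0]
grip_width: 1.0
```

```bash
python3 - <<'E'
from h import *
im=imaging.capture("scene"); cv2.imwrite("pics/s1.png",crop("s",im,270,100,200,140,4))
o=sensors.get_obs(); print(o['time'],o['tool_pos'],o['tcp_rot'],o['contact_force'],o['grip_width'])
E
```

```text
1.4 [ 431.08248738 -312.95239754  226.71767977] [-3.14139272e+00  1.18457618e-04  1.59581536e+00] [ 0.45422497 -0.0947468   0.06110413] 0.40791067059759173
```

View pics/s1.png

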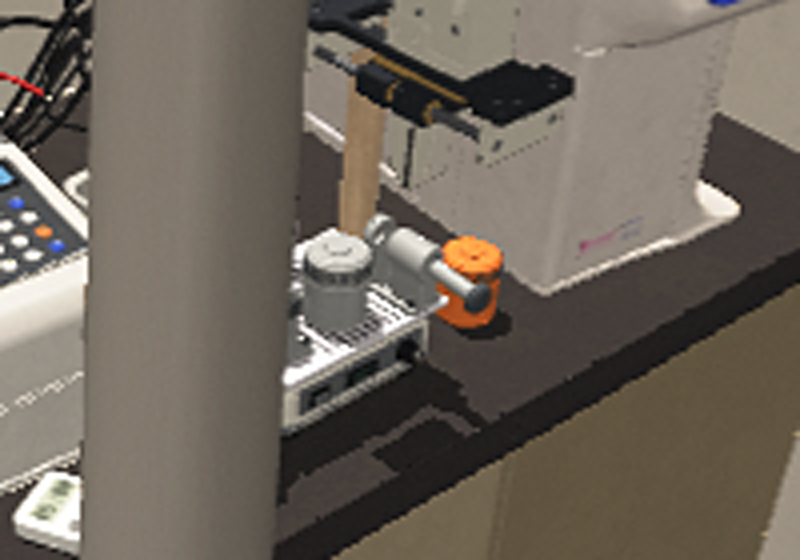

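```bash
python3 - <<'E'
from h import *
q=np.load("pose.npz"); s,t=q['s'],q['t']; R=np.array([[np.cos(s),-np.sin(s)],[np.sin(s),np.cos(s)]])
w=lambda x,y,z:[*(R@[x,y]+t),z]
P=[w(-9.7,3.4,139),w(-103,-62,114),w(-5.9,-165,64),w(-52,-88,75),[431,-313,227],[431,-313,293]]
print((proj("scene",P)-[270,100])*4)
print((R.T@(np.array([431.1,-312.95])-t)))
E
```

```text
[[333.63220053 246.129676  ]
 [479.34789282 297.08342407]
 [468.41769689 249.13711766]
 [447.58100192 296.35931552]
 [411.04112621 181.07361171]
 [420.47476454  97.12443942]]
[-76.44827636   0.62465482]
```

>>> arm_command(increments=[1, 0, 0, 50, 0, 1, 0, 0, 100, 0, 1, 0, 0, 130, 0, 1, 0, 0, 143, 0, 1, 0, 8, 143, 0, 1, 0, 14, 143, 0, 1, 0, 20, 143, 0, 1, 0, 25, 143, 0, 1, 0, 30, 143, 0, 1, 0, 35, 143, 0, 1, 0, 40, 143, 0, 1, 0, 45, 143, 0, 1, 0, 50, 143, 0, 1, 0, 54, 143, 0, 1, 0, 54, 143, 0])

```text
time: 3.28
tool_pos: [486.4, -310.7, 83.6]
tcp_rot: [3.141, 0.0, 1.598]
contact_force: [-1.0, -0.3, -0.8]
grip_width: 0.5
```

```bash
python3 - <<'E'
from h import *
im=imaging.capture("scene"); cv2.imwrite("pics/s2.png",crop("s",im,270,100,200,140,4))
E
```

```text
(no output)
```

View pics/s2.png

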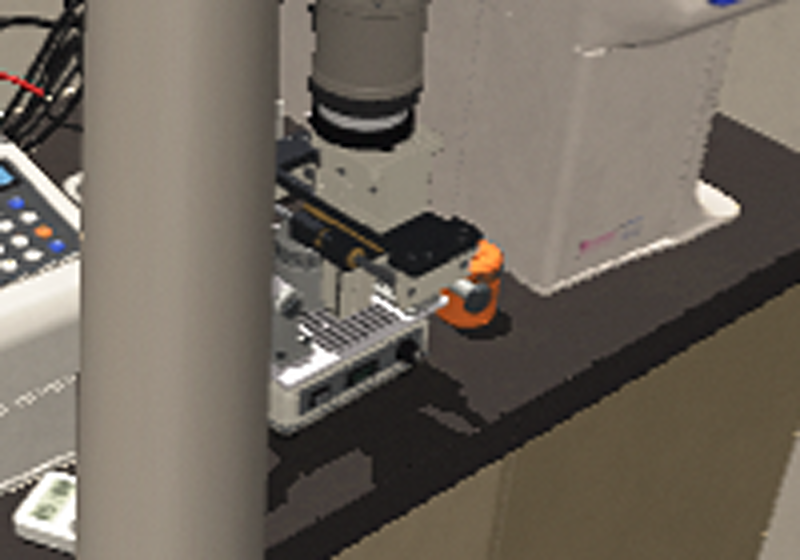

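>>> arm_command(increments=[1, 0, 2, 0, 0, 1, 0, 4, 0, 0, 1, 0, 5, 0, 0, 1, 0, 6, 0, 0])

```text
time: 3.82
tool_pos: [491.8, -310.6, 83.7]
tcp_rot: [-3.141, 0.0, 1.598]
contact_force: [-2.1, 0.8, 1.3]
grip_width: 0.2
```

>>> arm_command(increments=[1, 0, 2, 0, 0, 1, 0, 3, 0, 0, 1, 0, 4, 0, 0, 1, 0, 4, 0, 0])

```text
time: 4.32
tool_pos: [493.0, -310.4, 83.9]
tcp_rot: [-3.136, -0.001, 1.598]
contact_force: [-15.6, -1.2, 8.4]
grip_width: 0.2
```

>>> arm_command(increments=[1, 0, -4, 0, 0, 1, 0, -12, 0, 0, 1, 0, -30, 0, 0, 1, 0, -60, 0, 0, 1, 0, -64, -40, 0, 1, 0, -64, -90, 0, 1, 0, -64, -145, 0, 1, 40, -64, -145, 0, 1, 90, -64, -145, 0, 1, 140, -64, -145, 0, 1, 174, -64, -145, 0, 1, 174, -64, -145, 0, 1, 174, -30, -140, 0, 1, 174, -6, -125, 0, 1, 174, -6, -121, 0, 1, 174, -6, -121, 0])

```text
time: 6.32
tool_pos: [484.4, -137.1, 204.3]
tcp_rot: [-3.14, -0.0, 1.598]
contact_force: [-0.3, -0.3, 0.7]
grip_width: 0.5
```

```bash
python3 - <<'E'
from h import *
a=crop("t",imaging.capture("top"),290,120,130,95,3); b=crop("s",imaging.capture("scene"),270,90,130,95,4)
cv2.imwrite("pics/s3.png",np.vstack([cv2.resize(a,(410,300)),cv2.resize(b,(410,300))]))
E
```

```text
(no output)
```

View pics/s3.png

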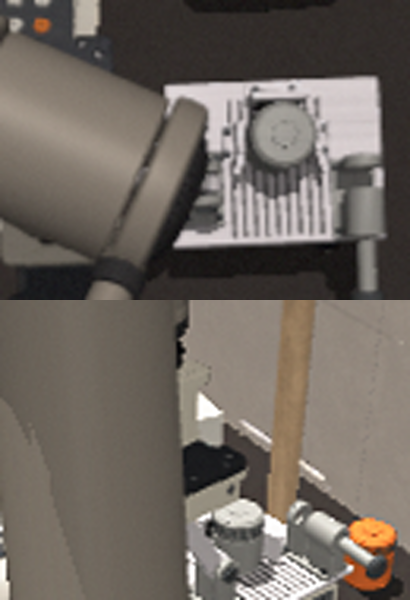

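>>> arm_command(increments=[1, -12, 2, 0, 0, 1, -24, 2, 0, 0, 1, -36, 2, 0, 0, 1, -48, 2, 0, 0, 1, -60, 2, 0, 0, 1, -72, 2, 0, 0, 1, -84, 2, 0, 0, 1, -93, 2, 0, 0, 1, -102, 2, -3, 0, 1, -110, 2, -5, 0, 1, -118, 2, -5.5, 0, 1, -126.5, 2, -5.5, 0, 1, -126.5, 2, -5.5, 0])

```text
time: 8.05
tool_pos: [490.5, -263.9, 210.2]
tcp_rot: [3.142, 0.001, 1.597]
contact_force: [1.3, -1.2, -0.8]
grip_width: 0.4
```

```bash
python3 - <<'E'
from h import *
a=crop("t",imaging.capture("top"),290,120,130,95,3); b=crop("s",imaging.capture("scene"),270,70,130,115,4)
cv2.imwrite("pics/s4.png",np.hstack([cv2.resize(a,(390,285)),cv2.resize(b,(390,345))[:285]]))
E
```

```text
(no output)
```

View pics/s4.png

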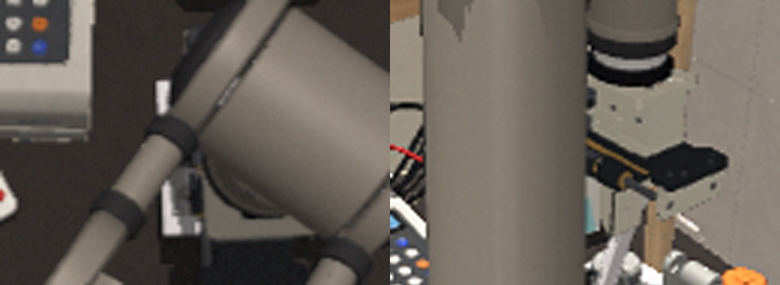

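>>> arm_command(increments=[1, -8, 0, 2.5, 0, 1, -15.5, 0, 5.5, 0, 1, -23, 0, 9, 0, 1, -30.5, 0, 13.5, 0, 1, -37, 0, 18.5, 0, 1, -43.5, 0, 24, 0, 1, -49, 0, 30, 0, 1, -54.5, 0, 36.5, 0, 1, -59, 0, 43.5, 0, 1, -63, 0, 51, 0, 1, -66, 0, 58.5, 0, 1, -69, 0, 66.5, 0, 1, -70.5, 0, 72, 0, 1, -72, 0, 77, 0, 1, -72, 0, 81, 0, 1, -72, 0, 83, 0, 1, -72, 0, 83, 0])

```text
time: 10.28
tool_pos: [492.5, -335.0, 127.2]
tcp_rot: [3.142, -0.0, 1.598]
contact_force: [-0.0, 0.1, -0.6]
grip_width: 0.5
```

>>> arm_command(increments=[1, 0, 0, 1, 0, 1, 0, 0, 2, 0, 1, 0, 0, 3, 0, 1, 0, 0, 4, 0, 1, 0, 0, 4, 0])

```text
time: 10.9
tool_pos: [492.8, -335.2, 124.9]
tcp_rot: [3.14, 0.001, 1.598]
contact_force: [-2.9, 2.9, 10.7]
grip_width: 0.5
```

>>> arm_command(increments=[1, 0, 0, -5, 0, 1, 0, 0, -30, 0, 1, 0, 0, -60, 0, 1, 0, -30, -60, 0, 1, 0, -65, -60, 0, 1, -20, -100, -60, 0, 1, -39, -125, -60, 0, 1, -39, -125, -60, 0, 1, -39, -125, -60, 0])

```text
time: 12.02
tool_pos: [369.0, -377.2, 183.2]
tcp_rot: [3.141, -0.0, 1.598]
contact_force: [0.2, 1.5, -0.8]
grip_width: 0.4
```

```bash
python3 - <<'E'
from h import *
a=crop("t",imaging.capture("top"),325,125,105,90,4); b=crop("s",imaging.capture("scene"),320,90,100,110,4)
cv2.imwrite("pics/s5.png",np.hstack([cv2.resize(a,(420,360)),cv2.resize(b,(378,416))[:360]]))
E
```

```text
(no output)
```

View pics/s5.png

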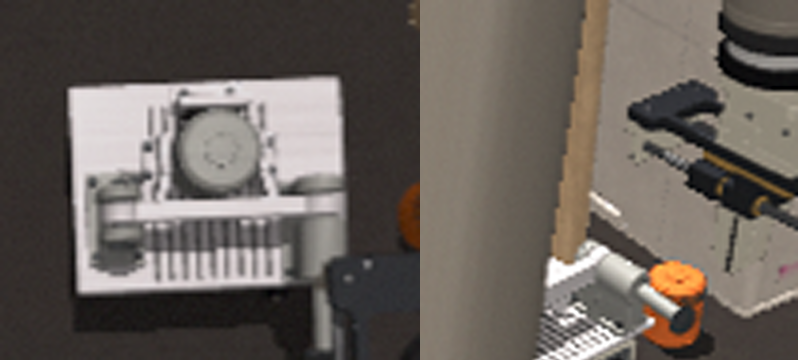

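>>> arm_command(increments=[1, 0, 0, 40, 0, 1, 0, 0, 75, 0, 1, 0, 0, 84, 0, 1, 0, 6, 84, 0, 1, 0, 12, 84, 0, 1, 0, 16, 84, 0, 1, 0, 20, 84, 0, 1, 0, 24, 84, 0, 1, 0, 28, 84, 0, 1, 0, 32, 84, 0, 1, 0, 35, 84, 0, 1, 0, 35, 84, 0])

```text
time: 13.62
tool_pos: [394.4, -376.0, 98.7]
tcp_rot: [-3.124, -0.005, 1.599]
contact_force: [-39.2, -2.6, 14.0]
grip_width: 0.3
```

>>> arm_command(increments=[1, 0, -8, 0, 0, 1, 0, -20, 0, 0, 1, 0, -32, 0, 0, 1, 0, -32, -40, 0, 1, 0, -32, -84, 0, 1, 0, -32, -84, 0])

```text
time: 14.38
tool_pos: [372.8, -378.9, 186.6]
tcp_rot: [3.137, 0.006, 1.598]
contact_force: [-0.4, 1.2, 0.1]
grip_width: 0.5
```

```bash
python3 - <<'E'
from h import *
A=imaging.capture("top");B=imaging.capture("scene");cv2.imwrite("pics/T.png",A);cv2.imwrite("pics/S.png",B)
a=crop("t",A,385,150,45,70,8); b=crop("s",B,350,140,55,55,8)
cv2.imwrite("pics/s6.png",np.hstack([cv2.resize(a,(340,529)),cv2.resize(b,(450,450),interpolation=cv2.INTER_CUBIC) if 0 else cv2.copyMakeBorder(cv2.resize(b,(450,450)),0,79,0,0,cv2.BORDER_CONSTANT)]))
o=sensors.get_obs();print(o['tool_pos'],o['contact_force'])
E
```

```text
[ 371.49072065 -377.15304594  183.17188558] [0.49110743 0.59164002 0.85600955]
```

View pics/s6.png

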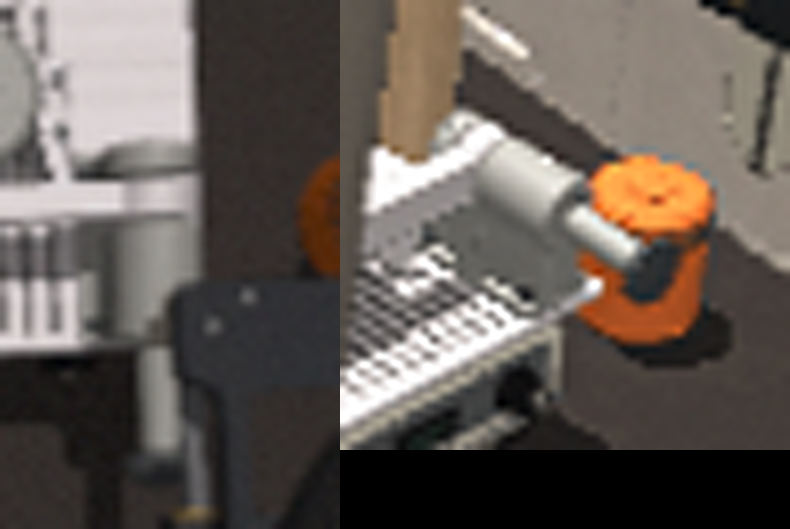

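```bash
python3 - <<'E'
from h import *
q=np.load("pose.npz"); s,t=q['s'],q['t']; R=np.array([[np.cos(s),-np.sin(s)],[np.sin(s),np.cos(s)]])
w=lambda x,y,z:[*(R@[x,y]+t),z]
S=lambda u:((u-[350,140])*450/55+[340,0]).round(0).tolist()
T=lambda u:((u-[385,150])*529/70).round(0).tolist()
for n,p in dict(mouth=(-51,-62,117),mouthtop=(-51,-62,132),sleeveback_top=(-13,-62,132),bartop_r=(-11,-40,127),bartop_l=(-11,0,127),earbacktop=(13,-62,132),head_lvl=(-97,-62,117),head_droop=(-97,-62,113),und=(-85,-62,113),barend_low=(-11,-40,107)).items():
    print(n,"S",S(proj("scene",[w(*p)])[0]),"T",T(proj("top",[w(*p)])[0]))
E
```

```text
mouth S [564.0, 212.0] T [156.0, 337.0]
mouthtop S [568.0, 179.0] T [166.0, 335.0]
sleeveback_top S [496.0, 136.0] T [160.0, 218.0]
bartop_r S [450.0, 164.0] T [89.0, 216.0]
bartop_l S [375.0, 201.0] T [-33.0, 221.0]
earbacktop S [448.0, 107.0] T [156.0, 138.0]
head_lvl S [655.0, 266.0] T [162.0, 477.0]
head_droop S [654.0, 275.0] T [160.0, 477.0]
und S [630.0, 261.0] T [158.0, 441.0]
barend_low S [446.0, 208.0] T [77.0, 221.0]
```

>>> arm_command(increments=[1, 0, 0, 45, 0, 1, 0, 0, 80, 0, 1, 0, 0, 88, 0, 1, 0, 8, 88, 0, 1, 0, 16, 88, 0, 1, 0, 19, 88, 0, 1, 0, 21, 87, 0, 1, 0, 22, 86, 0, 1, 0, 23, 85, 0, 1, 0, 24, 84, 0, 1, 0, 25, 83, 0, 1, 0, 26, 82, 0, 1, 0, 27, 81, 0])

```text
time: 16.1
tool_pos: [398.7, -376.7, 102.3]
tcp_rot: [3.142, 0.0, 1.598]
contact_force: [-0.7, -0.2, 0.1]
grip_width: 0.1
```

>>> arm_command(increments=[1, 0, 2, -0.5, 0, 1, 0, 4, -1, 0, 1, 0, 6, -1.5, 0, 1, 0, 8, -2, 0, 1, 0, 10, -2.5, 0, 1, 0, 12, -3, 0, 1, 0, 13, -3, 0])

```text
time: 16.98
tool_pos: [411.8, -376.3, 105.3]
tcp_rot: [3.142, 0.0, 1.598]
contact_force: [-0.6, -0.6, 0.1]
grip_width: 0.2
```

```bash
python3 - <<'E'
from h import *
A=imaging.capture("top");B=imaging.capture("scene");cv2.imwrite("pics/T2.png",A);cv2.imwrite("pics/S2.png",B)
a=crop("t",A,360,140,80,90,5); b=crop("s",B,330,130,80,90,5)
cv2.imwrite("pics/s7.png",np.hstack([a,b]))
E
```

```text
(no output)
```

View pics/s7.png

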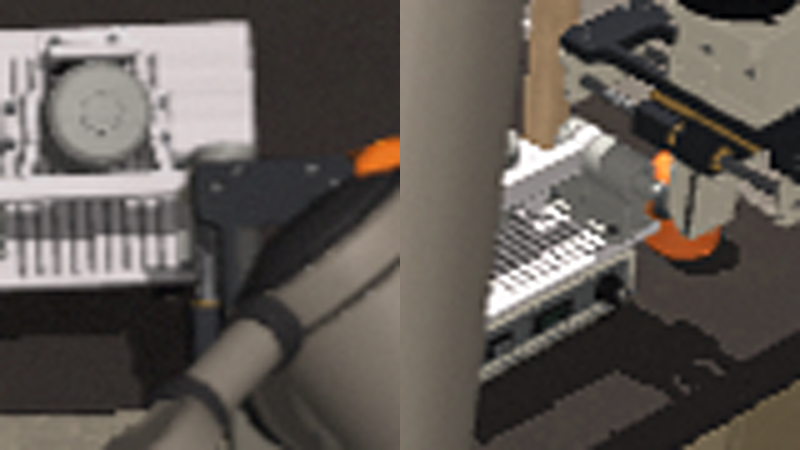

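>>> arm_command(increments=[1, 0, 2, 0, 0, 1, 0, 4, 0, 0, 1, 0, 6, 0, 0, 1, 0, 8, 0, 0, 1, 0, 10, 0, 0, 1, 0, 12, 0, 0, 1, 0, 13, 0, 0, 1, 0, 13, 0, 0])

```text
time: 18.08
tool_pos: [424.8, -375.9, 105.3]
tcp_rot: [3.141, 0.0, 1.598]
contact_force: [-0.2, -0.3, -0.1]
grip_width: 0.4
```

>>> arm_command(increments=[1, 0, 1, 0, 0, 1, 0, 2, 0, 0, 1, 0, 3, 0, 0, 1, 0, 4, 0, 0, 1, 0, 5, 0, 0, 1, 0, 5, 0, 0])

```text
time: 18.82
tool_pos: [429.7, -375.8, 105.2]
tcp_rot: [3.141, 0.0, 1.598]
contact_force: [-0.4, -0.3, -0.2]
grip_width: 0.1
```

>>> arm_command(increments=[1, 0, 1, 0, 0, 1, 0, 2, 0, 0, 1, 0, 3, 0, 0, 1, 0, 4, 0, 0, 1, 0, 5, 0, 0, 1, 0, 5, 0, 0])

```text
time: 19.58
tool_pos: [431.1, -375.7, 105.1]
tcp_rot: [-3.135, -0.002, 1.598]
contact_force: [-16.6, -1.3, 6.8]
grip_width: 0.4
```

>>> arm_command(increments=[1, 0, -6, 0, 0, 1, 0, -20, 0, 0, 1, 0, -50, 0, 0, 1, 0, -70, -40, 0, 1, 0, -70, -90, 0, 1, -40, -75, -130, 0, 1, -80, -80, -130, 0, 1, -120, -85, -130, 0, 1, -120, -85, -130, 0, 1, -120, -85, -130, 0])

```text
time: 20.82
tool_pos: [352.7, -497.2, 234.9]
tcp_rot: [-3.142, -0.001, 1.598]
contact_force: [1.1, 0.5, -0.1]
grip_width: -0.0
```

```bash
python3 - <<'E'
from h import *
A=imaging.capture("top");B=imaging.capture("scene");cv2.imwrite("pics/T3.png",A);cv2.imwrite("pics/S3.png",B)
a=crop("t",A,335,140,80,90,5); b=crop("s",B,330,120,80,90,5)
cv2.imwrite("pics/s8.png",np.hstack([a,b]))
o=sensors.get_obs();print(o['time'],o['tool_pos'],o['contact_force'])
E
```

```text
20.925 [ 353.11651761 -496.83030459  235.35700051] [ 0.51696237 -0.59105857 -0.3696466 ]
```

View pics/s8.png

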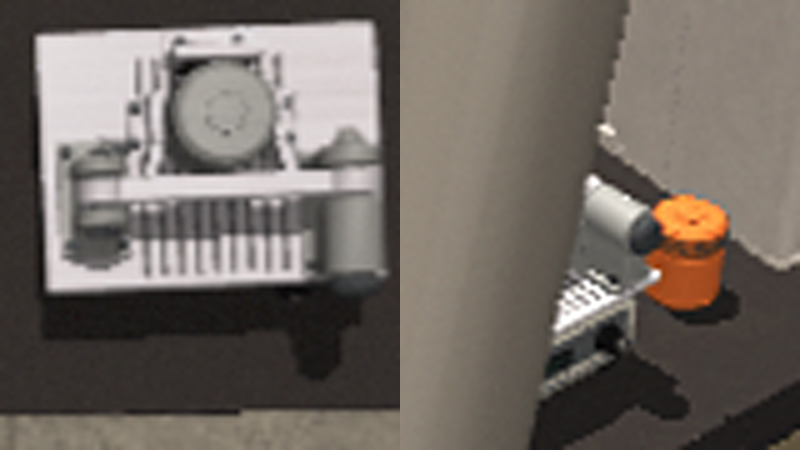

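```bash
python3 - <<'E'
from h import *
from plant import ticket
A=cv2.imread("pics/top0.png");B=cv2.imread("pics/T3.png")
print("bystander diff",cv2.absdiff(A,B)[160:215,190:300].max())
q=np.load("pose.npz"); s,t=q['s'],q['t']; R=np.array([[np.cos(s),-np.sin(s)],[np.sin(s),np.cos(s)]])
print("jar",R.T@(onz("top",(335+222/5-.4,140+115/5-.4),139)[:2]-t),"head crown",R.T@(onz("top",(335+355/5-.4,140+293/5-.4),114)[:2]-t))
print(ticket.close_job())
E
```

```text
bystander diff 9
jar [28.55091939  4.03461276] head crown [-59.78047644 -62.28759333]
the job is handed in; nothing more can be done
None
```

The jar is locked into the mill, and I handed the job in at about 21 s, with the arm clear and nothing touching.

**What I did:**
- **Jar:** I pushed it back with the shut fingers, held low, until it stopped at about 16 N.
- **Bar:** I swung it over and down in front of the jar, onto its stop. The resisting force there was about 11 N.
- **Pin:** The first push stuck at about 39 N on the shut fingers, short of going in. I backed off and pushed again with a slight lift, and it then slid in freely until it stopped firmly at about 17 N.

**Last checks:**
- **Jar:** It stands upright at shaker x ≈ 28.6 mm, where I worked out home to be about 29.5 mm.
- **Bar:** It lies level in front of the jar with its eye in the fork.
- **Pin:** The head sits against the sleeve and the tip shows behind the rear ear.
- **Stain jar, timer and petri dish:** They have not moved. The before and after top pictures differ there only by noise.

**Checks that disagreed:**
- **Sideways position:** The jar reads y ≈ 4 mm. The nest leaves it only about 2 mm of play each side, so I put the rest down to measurement error.
- **Pin head:** Its crown reads x ≈ -60 mm, where I expected -63 mm. That is within what the picture can resolve.
- **Bar height:** The fingertip stopped about 2 mm below the bar's nominal top edge when I pressed it down. The pin going through the eye shows the holes line up.

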